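# Wash out the ink pots

## Task

Move every ink pot from the wooden board to stand upright in the steel wash tray and set the rinse valve lever half open (45 degrees). Then, working from the tallest pot to the lowest, scrub each with the long brush - down to the bottom, up to the rim, and down to the bottom again - leaving the valve half open meanwhile. Finally stand the brush back in its holder, shut the valve fully and return every pot upright to the wooden board it came from; leave everything else on the bench alone.

Things in the scene. Friction and masses are not known exactly. Their poses are not given: they have to be found in the camera images.
- tray: fixed shallow steel wash tray, outside 150 (its x) by 380 (its y) by 18 high, wall and floor 5 thick. Origin: centre of the underside, on the bench. Turned a little from start to start.
- board: fixed plywood board on the bench, 260 (its x) by 170 (its y) by 8 thick, on which the pots start. Origin: centre of the underside.
- pot_tall: tallest open-topped cylindrical metal ink pot, 110 high, 66 outside diameter, wall 4, bottom 5 thick, 0.25 kg or so. Origin: centre of the underside; z up. May be absent (None).
- pot_mid: middle open-topped cylindrical metal ink pot, 90 high, 66 outside diameter, wall 4, bottom 5 thick, 0.25 kg or so. Origin: centre of the underside; z up. May be absent (None).
- pot_low: lowest open-topped cylindrical metal ink pot, 70 high, 66 outside diameter, wall 4, bottom 5 thick, 0.25 kg or so. Origin: centre of the underside; z up. May be absent (None).
- brush: long pot brush standing upright, 230 long: flat-ended bristle head 36 diameter from 0 to 80 above its origin, steel rod 10 diameter to 155, wooden handle 26 diameter from 155 to 230. Origin: centre of the flat bristle end (the tip); z runs up towards the handle. 0.14 kg.
- holder: fixed dark steel brush holder, an open cup 60 outside diameter, 60 high, wall 4, floor 5 thick, in which the brush stands on its bristle end. Origin: centre of the underside.
- valve_lever (a joint): angle of the rinse ball valve's lever, rad: 0 = shut (lever across the pipe, pointing roughly at the robot side), 1.571 = fully open (lever along the pipe); it grows as the lever turns anticlockwise seen from above. Stiff enough to stay where it is left; it may start slightly open.
- valve_axis (a point): point on the valve's vertical turning axis, 100 above the bench, level with the lever. x, y axes are those of the valve's fixed  at joint value 0 the lever points along its -x, at 1.571 along its -y.
- valve_grip (a point): centre of the lever's black grip, 85 from the turning axis and 102 above the bench; the grip is 55 long, 16 wide, 22 high, and free below. Turns with the lever; its -x points outwards along the lever.
- ink_can: bystander: closed ink can, 84 diameter, 70 high. Origin: underside centre.
- comp_stick: bystander: steel composing stick, 50 by 200 by 22 high, lying flat. Origin: underside centre.
- wood_block: bystander: wooden printing block, 70 by 110 by 24 high. Origin: underside centre.
Mind the look-alikes: they are no part of the job. Leave any yellow look-alike of the pot_low alone.

How it is judged:
By the outcome, as a careful person would: the job done as asked, in the order asked, and still so for the second after the job is handed in, with the robot touching nothing.
Of pot_tall, pot_mid, pot_low only 2 to 3 are there at a start; the rules pass over those that are not, and their reading is None.
At some moment in a run one of pot_tall, pot_mid, pot_low may be knocked a few centimetres aside while the robot is not near it.
It also fails if it takes over 210 s, if anything falls off the work surface, if the arm or the gripper's body presses on something with over 40 N, if the wrist force passes 120 N, or if a joint passes its speed limit or range.

## Robot

A 6-joint arm with a two-finger parallel gripper is mounted at the origin on the work surface. World frame = base frame: x ahead of the robot, y to its left, z up, the work surface at z = 0. Lengths are in m, angles in rad, forces in N, time in s.
With the tool pointing down it reaches from about 0.3 to 0.775 m from the base axis. Payload 14.6 kg.
Tool frame: the origin (TCP) lies on the front face of the gripper's body, between the roots of the fingers; the fingertips stand 97 mm ahead of it and the grasp point (between the pads) lies 78 mm ahead of it; z points along the fingers, y is the line along which they close (so a half turn about z gives the same grasp; the last joint's range is limited). The gripper opens to 94 mm and grips with 3 to 60 N. Pads are 16 mm wide; open, the fingers measure 119 mm over their backs; the gripper's body (75 mm by 177 mm) begins 78 mm behind the grasp point.
Start: joints at [-1.19, 0.3, 1.521, -0, 1.321, -0.067], TCP at [0.238, -0.496, 0.303] pointing down, gripper open.
Joint ranges: [-3.03, 3.03], [-0.79, 2.21], [0.23, 2.52], [-1.04, 4.18], [0, 3.07], [-2.55, 2.55]. Speed limits (rad/s): [2.22, 2.22, 2.57, 3.14, 3.14, 3.14].

## Interface

Orientations are given as a unit quaternion [x, y, z, w].
In Python, from cell import arm, solve_ik, viewer gives the robot as it stands. Calls block until the motion is done:
- arm.move_ptp(position, orientation): joint-space move of the TCP to a pose.
- arm.movel(position, frame=None, vel=0.15, stop_force=None): straight line of the TCP; frame=None keeps the orientation; vel is the mean speed in m/s. With stop_force (N) it stops when the force on the tool has changed by that much, and returns True; else False.
- arm.movej(angles): joint-space move.
- arm.set_gripper(opening): finger opening in m; the grip force is fixed at half the most; returns when the fingers have stopped.
- arm.sleep(seconds).
- solve_ik(position, orientation): joint angles nearest the present ones, or None.
- viewer.read_camera(name): name is "scene" or "top" or "wrist"; returns (picture, depth): 480x640x3 uint8, red, green, blue; 480x640 float32, m along the optical axis (not along the pixel's ray), 0 where there is no reading.
- viewer.camera_params(name): a dict with "vertical_fov" (degrees; the focal length in pixels is half the picture's height over the tangent of half this angle, whatever the lens; pixels are square), "cx", "cy" (the principal point, pixels), "D" ([k1, k2, p1, p2, k3] as OpenCV has them; the pictures are not rectified), "pose" (4x4, takes a point from camera to world coordinates). Camera axes: x right, y down, z forward; pixel columns grow to the right and rows downward; lengths in m; the calibration is good to about 2 mm. A picture is of the moment at which its call begins: read the wrist's pose just before it. camera_params takes no time and is no camera call; for the wrist camera it gives the pose at the moment of the call.
A pose or a line that the arm cannot do raises arm.PlanningError and nothing moves.
- arm.close_job(): hands the job in; it is judged then, once.
Readings, each from a call of its own:
- arm.get_time_s(): time.
- arm.get_joint_positions(): joint angles.
- arm.get_dq(): joint speeds.
- arm.get_effort(): joint torques, N m.
- arm.get_position(): TCP position.
- arm.get_tool_rot(): TCP orientation.
- arm.get_force(): force on the tool from outside, world axes, zero at the start.
- arm.get_wrist_torque(): the same for the moment, N m.
- arm.get_opening(): finger opening in m.
- arm.get_grip_force(): force on a finger pad.
Only numpy, scipy, OpenCV 4.12 (cv2) and the standard library are available. Lean on these libraries where they do the work, as an engineer would, in place of code of your own. Each camera call takes 0.05 s, during which the arm holds its last target. There are 200 camera calls.

## Working session

There is one attempt and no reset: what is moved stays moved. The work goes in short steps, each a Python script; the robot and the scene stay as the last script left them, time stands still between calls to the robot, and variables do not carry over. Pictures are saved under pics/ and viewed, at most 14 in all, crops included, and the job is handed in when it is done.

```bash
ls; mkdir -p pics; python3 - <<'E'
from cell import arm, viewer
import cv2, numpy as np
for n in ("scene","top"):
    p,d=viewer.read_camera(n); cv2.imwrite(f"pics/{n}0.png",p[:,:,::-1]); np.savez(f"{n}0.npz",p=p,d=d)
    c=viewer.camera_params(n); print(n,c)
print(arm.get_time_s(),arm.get_tool_rot())
E
```

```text
pics
scene {'vertical_fov': 52.92501581803836, 'cx': 318.55240481826144, 'cy': 237.3352646427969, 'D': array([-0.06471926,  0.        ,  0.        ,  0.        ,  0.        ]), 'pose': array([[ 0.79573487,  0.43472201, -0.4216904 ,  1.02853352],
       [ 0.60563853, -0.56790897,  0.55738799, -0.51394406],
       [ 0.00282706, -0.69892501, -0.71518937,  0.87199237],
       [ 0.        ,  0.        ,  0.        ,  1.        ]])}
top {'vertical_fov': 57.218521284158584, 'cx': 314.22083247199913, 'cy': 243.22805130493992, 'D': array([-0.102561,  0.      ,  0.      ,  0.      ,  0.      ]), 'pose': array([[-0.02200091, -0.98991369,  0.139953  ,  0.4620134 ],
       [-0.99974485,  0.02250074,  0.00198992,  0.0658291 ],
       [-0.0051189 , -0.13987351, -0.99015615,  1.06078292],
       [ 0.        ,  0.        ,  0.        ,  1.        ]])}
0.1 [ 9.75041957e-01  2.22020109e-01 -6.25494726e-05 -4.99829432e-04]
```

View pics/scene0.png

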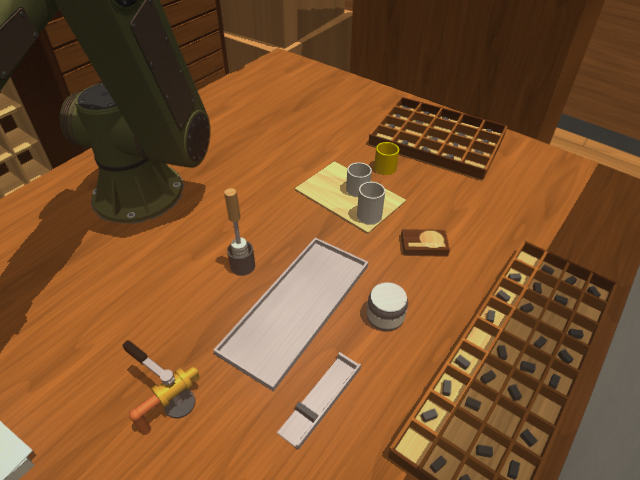

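View pics/top0.png

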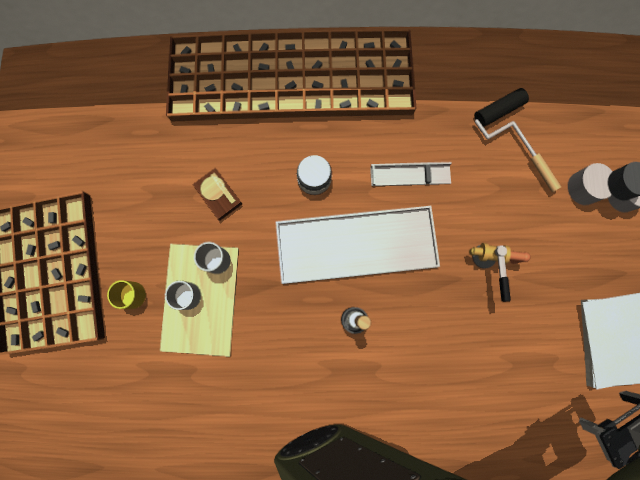

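Top view: the candidates for pots are grey ones at (211,257) and (182,295) on the board, the yellow look-alike at (123,294) off it, the ink can at (314,173), and dark cylinders at (600,185). I choose the two grey ones on the board. The tray is at (357,245), the brush at (355,320), and the valve at (500,252) with its grip at (505,290).

```bash
cat > h.py <<'E'
import numpy as np, cv2
from cell import arm, viewer, solve_ik
from scipy.spatial.transform import Rotation as R
def rays(n,uv,c=None):
    c=c or viewer.camera_params(n); f=240/np.tan(np.radians(c["vertical_fov"]/2))
    K=np.array([[f,0,c["cx"]],[0,f,c["cy"]],[0,0,1]])
    xy=cv2.undistortPoints(np.asarray(uv,float).reshape(-1,1,2),K,c["D"]).reshape(-1,2)
    return np.c_[xy,np.ones(len(xy))],c["pose"]
def cast(n,uv,z,c=None):
    r,T=rays(n,uv,c); d=r@T[:3,:3].T; t=T[:3,3]
    return (t+d*((z-t[2])/d[:,2])[:,None])[:,:2]
GRID=np.stack(np.meshgrid(np.arange(640),np.arange(480)),-1)
def cloud(n,d,c=None):
    r,T=rays(n,GRID.reshape(-1,2),c); P=(r*d.reshape(-1,1))@T[:3,:3].T+T[:3,3]
    P[d.ravel()==0]=np.nan
    return P.reshape(480,640,3)
def circ(xy):
    A=np.c_[2*xy,np.ones(len(xy))]; s=np.linalg.lstsq(A,(xy**2).sum(1),rcond=None)[0]
    return s[:2],np.sqrt(s[2]+s[:2]@s[:2])
E
python3 - <<'E'
from h import *
for n in ("top","scene"):
    z=np.load(n+"0.npz"); p,d=z["p"],z["d"]; P=cloud(n,d)
    X,Y,Z=P[...,0],P[...,1],P[...,2]
    print(n,"bench z",np.nanmedian(Z[(abs(Z)<.03)]), "frac0",(d==0).mean())
    roi=(X>.2)&(X<.72)&(Y>-.42)&(Y<.55)&(Z>.03)&(Z<.3)
    k,l,s,cn=cv2.connectedComponentsWithStats(roi.astype(np.uint8))
    for i in range(1,k):
        if s[i,4]<60: continue
        m=l==i; zt=np.nanpercentile(Z[m],98); t=m&(Z>zt-.006); q=P[t][:,:2]
        c,r=circ(q); print(cn[i].round(),s[i,4],"z98 %.3f"%zt,"mean top",q.mean(0).round(3),"circ",c.round(4),r.round(4), "rgb",np.median(p[t],0))
# tray & board
z=np.load("top0.npz"); p,d=z["p"],z["d"]; P=cloud("top",d)
hsv=cv2.cvtColor(p,cv2.COLOR_RGB2HSV)
for nm,lo,hi,zz in (("steel",(0,0,110),(179,60,255),.018),("ply",(20,60,120),(35,160,255),.008),("pipe",(3,130,120),(28,255,255),None),("black",(0,0,0),(179,255,45),None)):
    m=cv2.inRange(hsv,lo,hi)
    if nm in("pipe","black"): m[~((P[...,2]>.045)&(P[...,1]<-.1)&(P[...,0]<.62))]=0
    else: m=cv2.morphologyEx(m,cv2.MORPH_CLOSE,np.ones((3,3)))
    for c in cv2.findContours(m,cv2.RETR_EXTERNAL,cv2.CHAIN_APPROX_NONE)[0]:
        if cv2.contourArea(c)<(800 if zz else 20): continue
        b=cv2.boxPoints(cv2.minAreaRect(c))
        if zz: 
            w=cast("top",c.reshape(-1,2),zz).astype(np.float32); (ce,sz,a)=cv2.minAreaRect(w*1000); print(nm,b.mean(0).round(),np.round(ce),np.round(sz),round(a,1))
        else:
            mm=np.zeros_like(m); cv2.drawContours(mm,[c],-1,1,-1); q=P[mm>0]; print(nm,b.mean(0).round(),np.nanmean(q,0).round(3),"z",np.nanpercentile(q[:,2],[5,50,95]).round(3),len(q))
E
```

```text
top bench z 0.001113017973419006 frac0 0.0037434895833333335
[211. 258.] 540 z98 0.101 mean top [0.574 0.305] circ [0.5737 0.304 ] 0.0305 rgb [186. 191. 176.]
[499. 263.] 1040 z98 0.116 mean top [ 0.509 -0.348] circ [ 0.523 -0.356] 0.0433 rgb [38. 37. 36.]
[124. 294.] 509 z98 0.073 mean top [0.495 0.515] circ [0.4945 0.5141] 0.0305 rgb [188. 185.  66.]
[181. 295.] 474 z98 0.081 mean top [0.49  0.374] circ [0.4913 0.3744] 0.0309 rgb [194. 201. 190.]
[357. 320.] 445 z98 0.238 mean top [ 0.43  -0.021] circ [ 0.4296 -0.0212] 0.0086 rgb [207. 172. 114.]
[318. 440.] 1314 z98 0.297 mean top [0.226 0.051] circ [-0.0757 -0.0658] 0.3254 rgb [35. 35. 23.]
scene bench z 0.0005747581749786512 frac0 0.004147135416666667
[186. 139.] 2076 z98 0.298 mean top [0.225 0.025] circ [0.1787 0.0292] 0.0644 rgb [43. 35. 23.]
[387. 154.] 500 z98 0.072 mean top [0.497 0.514] circ [0.4967 0.5124] 0.0307 rgb [156.  137.5   0. ]
[366. 190.] 1399 z98 0.098 mean top [0.577 0.3  ] circ [0.5768 0.3014] 0.0309 rgb [133. 124. 108.]
[237. 234.] 1099 z98 0.235 mean top [ 0.431 -0.025] circ [ 0.4306 -0.0246] 0.0096 rgb [210. 153.  88.]
[161. 381.] 1804 z98 0.114 mean top [ 0.516 -0.35 ] circ [ 0.5248 -0.3477] 0.0429 rgb [60. 42. 31.]
steel [616. 341.] [ 350. -671.] [221. 161.] 4.1
steel [357. 244.] [606. -35.] [151. 381.] 4.7
steel [411. 174.] [ 778. -174.] [ 55. 200.] 0.4
ply [199. 299.] [483. 348.] [171. 260.] 85.3
pipe [476. 250.] [ 0.577 -0.305  0.071] z [0.062 0.073 0.076] 77
pipe [518. 254.] [ 0.562 -0.395  0.077] z [0.07  0.076 0.087] 208
pipe [490. 251.] [ 0.572 -0.329  0.081] z [0.073 0.082 0.088] 148
black [618. 447.] [ 0.222 -0.405  0.39 ] z [0.326 0.346 0.528] 1676
black [629. 398.] [ 0.261 -0.536  0.238] z [0.211 0.238 0.265] 123
black [504. 289.] [ 0.486 -0.346  0.11 ] z [0.099 0.112 0.116] 207
```

```bash
cat >> h.py <<'E'
def down(a):
    y=np.array([np.cos(a),np.sin(a),0]); z=np.array([0,0,-1.]); return R.from_matrix(np.c_[np.cross(y,z),y,z]).as_quat()
def best(p,a):
    "orientation pointing down closing along angle a (mod pi), last joint nearest its middle"
    c=[(abs(q[5]),down(b)) for b in (a,a+np.pi) if (q:=solve_ik(list(p),list(down(b)))) is not None]
    if not c: raise RuntimeError(f"no ik {p} {a}")
    return list(min(c,key=lambda t:t[0])[1])
def snap(n,name):
    c=viewer.camera_params(n); p,d=viewer.read_camera(n); cv2.imwrite(f"pics/{name}.png",p[:,:,::-1]); np.savez(name+".npz",p=p,d=d,pose=c["pose"]); return p,d,c
E
python3 - <<'E'
from h import *
s=np.load("scene0.npz")["p"]; cv2.imwrite("pics/crop.png",cv2.resize(s[120:250,280:460,::-1],None,fx=3,fy=3))
p=[.50,-.30,.36]; arm.move_ptp(p,best(p,np.pi/2)); 
P,d,c=snap("wrist","w1"); print(c, arm.get_time_s())
E
```

```text
{'vertical_fov': 67.07733965270306, 'cx': 315.48826120277687, 'cy': 234.20107243089285, 'D': array([-0.05341856,  0.        ,  0.        ,  0.        ,  0.        ]), 'pose': array([[-9.07748029e-04, -9.69917196e-01, -2.43433376e-01,
         5.70045558e-01],
       [-9.99999421e-01,  7.39766332e-04,  7.81468093e-04,
        -3.00181916e-01],
       [-5.77875526e-04,  2.43433945e-01, -9.69917306e-01,
         4.43295172e-01],
       [ 0.00000000e+00,  0.00000000e+00,  0.00000000e+00,
         1.00000000e+00]])} 1.4083
```

View pics/w1.png

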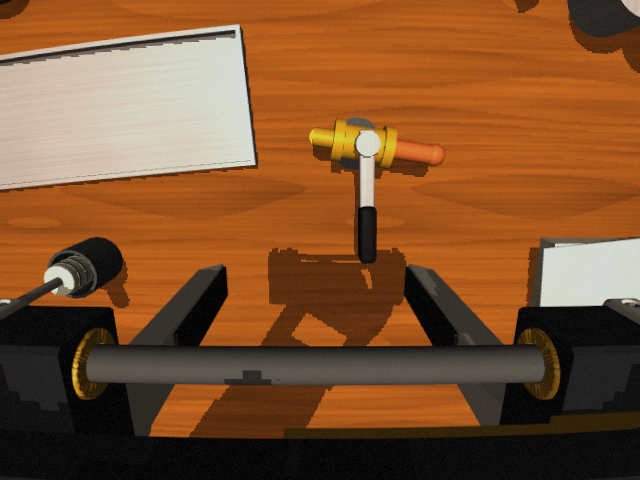

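View pics/crop.png

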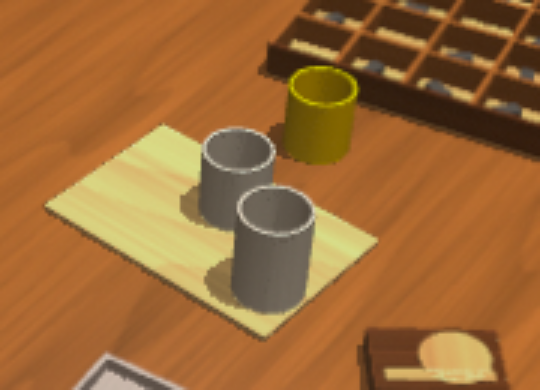

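```bash
python3 - <<'E'
from h import *
z=np.load("w1.npz"); p,d=z["p"],z["d"]; c=viewer.camera_params("wrist"); P=cloud("wrist",d,c)
hsv=cv2.cvtColor(p,cv2.COLOR_RGB2HSV); roi=np.zeros((480,640),np.uint8); roi[100:275,295:460]=1
yel=(cv2.inRange(hsv,(20,150,120),(30,255,255))*roi)>0
ora=(cv2.inRange(hsv,(0,120,100),(19,255,255))*roi>0)&(P[...,2]>.045)
blk=(cv2.inRange(hsv,(0,0,0),(179,255,60))*roi>0)&(P[...,2]>.085)
wht=(cv2.inRange(hsv,(0,0,140),(179,60,255))*roi>0)&(P[...,2]>.085)
for n,m in dict(y=yel,o=ora,b=blk,w=wht).items():
    q=P[m]; v,u=np.where(m); print(n,len(q),(u.mean().round(1),v.mean().round(1)),np.nanmean(q,0).round(4),"z",np.nanpercentile(q[:,2],[5,50,95]).round(3))
# pipe line: column mid rows over the two thin ends, cast at axis height
for h in (.06,.065):
    L=[]
    for nm,m,(a,b) in (("y",yel,(312,328)),("o",ora,(400,438))):
        mids=[(u,np.where(m[:,u])[0].mean()) for u in range(a,b) if m[:,u].sum()>5]; w=cast("wrist",mids,h,c); L.append(w); print(h,nm,w[0].round(4),w[-1].round(4),len(w))
    vx,vy,_,_=cv2.fitLine(np.vstack(L).astype(np.float32),cv2.DIST_L2,0,.001,.001).ravel(); print("all deg from y",np.degrees(np.arctan2(-vx*np.sign(vy),abs(vy))))
    vx,vy,_,_=cv2.fitLine(L[1].astype(np.float32),cv2.DIST_L2,0,.001,.001).ravel(); print("orange",np.degrees(np.arctan2(-vx*np.sign(vy),abs(vy))))
hub=[np.where(wht)]; v,u=np.where(wht); k=v<157; e=cv2.minEnclosingCircle(np.c_[u,v][k].astype(np.float32)); print("hub",e,cast("wrist",[e[0]],.113,c))
cn=cv2.minAreaRect(np.argwhere(blk)[:,::-1].astype(np.float32)); print(cn)
print("grip top",cast("wrist",[cn[0]],.113,c))
lev=P[(wht|blk)]; lev=lev[lev[:,2]>.09]; vx,vy,_,_=cv2.fitLine(lev[:,:2].astype(np.float32),cv2.DIST_HUBER,0,.001,.001).ravel(); print("lever dir deg off -x", np.degrees(np.arctan2(-vy*np.sign(-vx)*-1,abs(vx))),vx,vy)
E
```

```text
y 1043 (np.float64(352.6), np.float64(139.0)) [ 0.5743 -0.336   0.082 ] z [0.073 0.083 0.088]
o 1950 (np.float64(387.8), np.float64(148.2)) [ 0.5659 -0.3718  0.0778] z [0.071 0.076 0.085]
b 1088 (np.float64(370.8), np.float64(237.3)) [ 0.4885 -0.3485  0.126 ] z [0.105 0.114 0.271]
w 1191 (np.float64(366.9), np.float64(164.9)) [ 0.5506 -0.3472  0.108 ] z [0.105 0.106 0.112]
0.06 y [ 0.5791 -0.2966] [ 0.5777 -0.312 ] 16
0.06 o [ 0.5652 -0.3877] [ 0.5542 -0.4272] 38
all deg from y -9.755311
orange -15.307686
0.065 y [ 0.579  -0.2967] [ 0.5776 -0.3118] 16
0.065 o [ 0.5652 -0.3866] [ 0.5544 -0.4256] 38
all deg from y -9.755277
orange -15.307161
hub ((366.5, 143.23077392578125), 14.328502655029297) [[ 0.57030552 -0.34552724]]
((371.56365966796875, 225.76644897460938), (150.63198852539062, 56.78076171875), 57.470462799072266)
grip top [[ 0.49510886 -0.35259817]]
lever dir deg off -x -1.1934314 0.9997831 0.020827804
```

The crop confirms the choice: two grey pots on the board, with the yellow one off it. In the wrist view the hub is at (367,143), the grip at (367,235) and the pipe runs (312,138) to (440,155). That puts the valve frame yaw at about -10° and the lever about 11° open.

```bash
cat >> h.py <<'E'
AX=np.array([.5703,-.3455]); SHUT=170.2
def gp(deg,z=.180): t=np.radians(deg); return [*(AX+.085*np.array([np.cos(t),np.sin(t)])),z]
def turn(a,b,flip,step=5,**k):
    n=max(1,int(np.ceil(abs(b-a)/step)))
    for t in np.linspace(a,b,n+1)[1:]:
        if arm.movel(gp(t),frame=list(down(np.radians(t+90)+flip)),**k): return t
    return b
def lever(name):
    "angle of the lever in the world, deg, from a wrist picture"
    p,d,c=snap("wrist",name); P=cloud("wrist",d,c); hsv=cv2.cvtColor(p,cv2.COLOR_RGB2HSV)
    r=np.hypot(*(P[...,:2]-AX).transpose(2,0,1)); Z=P[...,2]
    m=(hsv[...,2]<70)&(Z>.095)&(Z<.122)&(r<.125)&(r>.05); w=(hsv[...,1]<70)&(hsv[...,2]>130)&(Z>.095)&(Z<.122)&(r<.07)&(r>.02)
    o=[]
    for k in (m,w):
        v,u=np.where(k); g=cast("wrist",[[u.mean(),v.mean()]],.110,c)[0]-AX; o.append((k.sum(),np.degrees(np.arctan2(g[1],g[0]))%360,np.hypot(*g)))
    return o
E
python3 - <<'E'
from h import *
print("before",lever("w2"))
a0=181.3
for f in (0,np.pi):
    print(f,[ (None if (q:=solve_ik(gp(t),list(down(np.radians(t+90)+f)))) is None else q[5].round(2)) for t in (170,181,215)])
E
```

```text
before [(np.int64(1004), np.float64(182.10461908605996), np.float64(0.08405062377871572)), (np.int64(567), np.float64(182.40086653486674), np.float64(0.03792851454963334))]
0 [np.float64(1.09), np.float64(0.87), np.float64(0.24)]
3.141592653589793 [np.float64(-2.06), np.float64(-2.27), None]
```

```bash
python3 - <<'E'
from h import *
q=list(down(np.radians(182.1+90)))
arm.move_ptp(gp(182.1,.26),q)
print(arm.movel(gp(182.1),vel=.12,stop_force=10))
arm.set_gripper(0); print("op",arm.get_opening(),arm.get_force())
turn(182.1,215.2,0,vel=.06); print(arm.get_force(),arm.get_position(),arm.get_time_s())
arm.set_gripper(.05); arm.movel(gp(215.2,.28),vel=.2)
p=[.47,-.34,.36]; arm.move_ptp(p,best(p,np.pi/2)); print(lever("w3"),arm.get_time_s())
s,d,c=snap("top","top1"); P=cloud("top",d)
E
```

```text
False
op 0.015447609193328606 [-0.78863983 -2.1448192  -1.01543143]
[-4.70871309 -7.64988843  1.01002961] [ 0.500335   -0.39526788  0.17999261] 5.8417
[(np.int64(1031), np.float64(214.91121028775737), np.float64(0.08472067522443415)), (np.int64(634), np.float64(215.61048203916243), np.float64(0.03844307328150641))] 7.9167
```

View pics/w3.png

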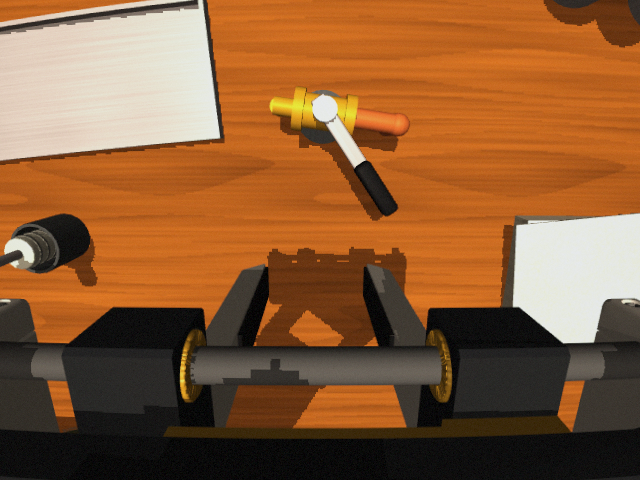

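```bash
cat >> h.py <<'E'
TR=np.array([.606,-.035]); TY=np.radians(4.7)
def tray(x,y): return TR+R.from_euler("z",TY).as_matrix()[:2,:2]@[x,y]
def look(tag, zmin=.03):
    "all tall things from scene and top cameras: {cam:[(centre, radius, z, rgb)]}"
    out={}
    for n in ("top","scene"):
        p,d,c=snap(n,f"{n}_{tag}"); P=cloud(n,d,c); X,Y,Z=P.transpose(2,0,1)
        roi=(X>.35)&(X<.70)&(Y>-.27)&(Y<.6)&(Z>zmin)&(Z<.27)
        k,l,s,_=cv2.connectedComponentsWithStats(roi.astype(np.uint8)); o=[]
        for i in range(1,k):
            if s[i,4]<80: continue
            m=l==i; zt=np.nanpercentile(Z[m],97); t=m&(Z>zt-.006); ce,r=circ(P[t][:,:2]); o.append((ce.round(4).tolist(),round(r,4),round(float(zt),3),np.median(p[t],0).tolist()))
        out[n]=o
        for e in o: print(n,e)
    return out
def pick(xy,rim,ang,grasp=.053):
    p=[*xy,.40]; q=best([*xy,rim+grasp],ang); arm.set_gripper(.094); arm.move_ptp(p,q)
    if arm.movel([*xy,rim+grasp],vel=.2,stop_force=12): print("touched at",arm.get_position())
    arm.set_gripper(0); print("opening",arm.get_opening(),arm.get_grip_force()); arm.movel([*xy,.40],vel=.25); print("opening",arm.get_opening())
def place(xy,rim,ang,grasp=.053):
    q=best([*xy,rim+grasp],ang); arm.move_ptp([*xy,.40],q); arm.movel([*xy,rim+grasp+.02],vel=.25)
    hit=arm.movel([*xy,rim+grasp-.004],vel=.03,stop_force=4); z=arm.get_position()[2]; print("place hit",hit,z-rim-grasp)
    arm.set_gripper(.09); arm.movel([*xy,.40],vel=.25)
E
python3 - <<'E'
from h import *
arm.set_gripper(.094)
look("a"); print(arm.get_time_s())
for y in (-.125,.125):
    t=tray(0,y); print(t,[solve_ik([*t,z],best([*t,z],TY)) is not None for z in (.148,.4,.28,.45)])
E
```

```text
top ([0.5737, 0.3039], np.float64(0.0305), 0.1, [189.0, 192.0, 179.0])
top ([0.4944, 0.5141], np.float64(0.0306), 0.072, [192.0, 189.5, 67.0])
top ([0.4913, 0.3744], np.float64(0.0309), 0.081, [197.0, 203.0, 195.0])
top ([0.4366, 0.6325], np.float64(0.0535), 0.044, [99.0, 57.0, 37.0])
top ([0.4296, -0.0212], np.float64(0.0087), 0.238, [212.0, 175.0, 116.0])
scene ([0.4968, 0.5122], np.float64(0.031), 0.07, [144.0, 127.0, 0.0])
scene ([0.5768, 0.3011], np.float64(0.0308), 0.097, [130.0, 121.0, 108.0])
scene ([0.4301, -0.024], np.float64(0.0096), 0.235, [212.0, 154.0, 88.5])
8.8917
[ 0.61624231 -0.15957967] [True, True, True, True]
[0.59575769 0.08957967] [True, True, True, True]
```

```bash
python3 - <<'E'
from h import *
pick([.575,.3025],.098,np.radians(49.5))
place(tray(0,-.125),.095,TY); print(arm.get_time_s(),arm.get_force())
look("b")
E
```

```text
opening 0.06605768567250986 30.000369446352124
opening 0.06630002059375464
place hit True -9.079375035845466e-05
19.675 [ 0.58057274 -0.50144119 -0.19848952]
top ([0.6158, -0.1568], np.float64(0.0311), 0.098, [169.5, 173.0, 165.5])
top ([0.4943, 0.5142], np.float64(0.0305), 0.072, [204.5, 200.5, 72.0])
top ([0.4913, 0.3743], np.float64(0.0309), 0.081, [210.0, 217.0, 207.0])
top ([0.4386, 0.6182], np.float64(0.0438), 0.043, [104.5, 61.0, 39.5])
top ([0.4295, -0.0212], np.float64(0.0087), 0.237, [223.0, 186.5, 124.5])
scene ([0.4968, 0.5124], np.float64(0.0307), 0.071, [158.5, 140.5, 0.0])
scene ([0.4931, 0.372], np.float64(0.0308), 0.079, [163.0, 153.0, 133.0])
scene ([0.4327, -0.0318], np.float64(0.0059), 0.229, [102.5, 72.5, 40.5])
scene ([0.4317, -0.0278], np.float64(0.0084), 0.182, [105.0, 76.0, 45.0])
scene ([0.6177, -0.1602], np.float64(0.0307), 0.096, [146.0, 139.0, 126.0])
```

```bash
python3 - <<'E'
from h import *
pick([.4922,.3732],.078,np.radians(49.5))
place(tray(0,.125),.075,TY); print(arm.get_time_s())
p=[.42,-.1,.40]; arm.move_ptp(p,best(p,np.pi/2))
look("c"); print(arm.get_time_s())
E
```

```text
opening 0.06548796400450442 29.499801825731993
opening 0.06579775226307297
place hit True -0.000129007917061906
30.1167
top ([0.6157, -0.1567], np.float64(0.0312), 0.098, [195.0, 202.0, 194.0])
top ([0.5595, 0.0748], np.float64(0.0308), 0.078, [197.0, 206.0, 207.5])
top ([0.4944, 0.5142], np.float64(0.0305), 0.072, [197.0, 192.5, 69.0])
top ([0.4346, 0.6237], np.float64(0.0463), 0.044, [102.0, 59.0, 38.0])
top ([0.4294, -0.0213], np.float64(0.0086), 0.237, [217.0, 180.0, 120.0])
scene ([0.4966, 0.5122], np.float64(0.0308), 0.071, [149.0, 133.0, 0.0])
scene ([0.4301, -0.0248], np.float64(0.0097), 0.235, [211.0, 154.0, 89.0])
scene ([0.5623, 0.0725], np.float64(0.0307), 0.075, [161.0, 154.0, 136.5])
scene ([0.6177, -0.1602], np.float64(0.0306), 0.096, [169.5, 166.5, 150.0])
31.3583
```

View pics/scene_c.png

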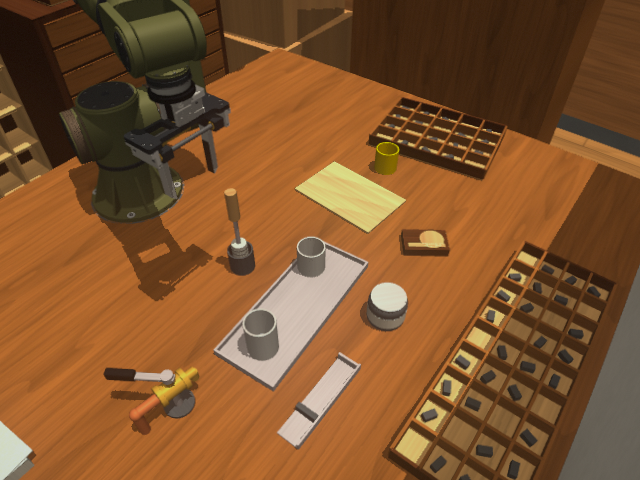

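```bash
cat >> h.py <<'E'
def slices(tag,xy,zs,rad=.045):
    for n in ("top","scene"):
        z=np.load(f"{n}_{tag}.npz"); P=cloud(n,z["d"]).reshape(-1,3); P=P[np.hypot(*(P[:,:2]-xy).T)<rad]
        for a,b in zs:
            q=P[(P[:,2]>a)&(P[:,2]<b)][:,:2]
            if len(q)>8: ce,r=circ(q); print(n,a,b,len(q),q.mean(0).round(4),"circ",ce.round(4),r.round(4))
E
python3 - <<'E'
from h import *
slices("c",[.43,-.022],[(.02,.05),(.056,.066),(.067,.082),(.09,.15),(.165,.19),(.19,.21),(.21,.228),(.229,.245)])
E
```

```text
top 0.02 0.05 36 [ 0.4303 -0.0118] circ [ 0.4281 -0.0198] 0.0248
top 0.056 0.066 115 [ 0.4287 -0.0142] circ [ 0.4272 -0.0206] 0.0271
top 0.067 0.082 20 [ 0.4332 -0.014 ] circ [ 0.4297 -0.0217] 0.0169
top 0.165 0.19 12 [ 0.4332 -0.0123] circ [ 0.4295 -0.0226] 0.013
top 0.19 0.21 12 [ 0.4323 -0.0122] circ [ 0.4293 -0.023 ] 0.0133
top 0.21 0.228 12 [ 0.4334 -0.0125] circ [ 0.4295 -0.0221] 0.0126
top 0.229 0.245 139 [ 0.4297 -0.0211] circ [ 0.4297 -0.0212] 0.0087
scene 0.02 0.05 260 [ 0.4418 -0.0332] circ [ 0.4293 -0.0232] 0.0277
scene 0.056 0.066 152 [ 0.437  -0.0293] circ [ 0.4276 -0.022 ] 0.0259
scene 0.067 0.082 72 [ 0.4395 -0.032 ] circ [ 0.4308 -0.0247] 0.0159
scene 0.09 0.15 84 [ 0.4321 -0.0255] circ [ 0.4306 -0.0245] 0.0039
scene 0.165 0.19 105 [ 0.4365 -0.0295] circ [ 0.4304 -0.0244] 0.0112
scene 0.19 0.21 93 [ 0.4366 -0.0294] circ [ 0.4305 -0.0244] 0.0114
scene 0.21 0.228 80 [ 0.4366 -0.0293] circ [ 0.4306 -0.0243] 0.0112
scene 0.229 0.245 98 [ 0.4311 -0.0253] circ [ 0.43   -0.0248] 0.0097
```

```bash
python3 - <<'E'
from h import *
B=[.430,-.023]; a=np.pi/2
p=[*B,.42]; q=best([*B,.275],a); arm.set_gripper(.07); arm.move_ptp(p,q); print(arm.movel([*B,.275],vel=.2,stop_force=10))
arm.set_gripper(0); print(arm.get_opening(),arm.get_force()); arm.movel(p,vel=.2); print(arm.get_opening(),arm.get_time_s())
look("d"); slices("d",B,[(.15,.18),(.18,.225),(.235,.29)])
print([solve_ik([*t,.40],q) is not None for t in ([.6168,-.1585],[.561,.0737])])
E
```

```text
False
0.025695162451341142 [-0.19023519 -0.43005782 -0.2027104 ]
0.025632446292564965 34.8
top ([0.6158, -0.1567], np.float64(0.0312), 0.098, [195.0, 202.0, 192.5])
top ([0.5596, 0.0747], np.float64(0.0308), 0.078, [195.5, 204.0, 205.0])
top ([0.4945, 0.5142], np.float64(0.0304), 0.073, [195.0, 193.0, 69.0])
top ([0.4363, 0.6227], np.float64(0.0458), 0.043, [101.0, 58.0, 38.0])
scene ([0.4966, 0.5128], np.float64(0.031), 0.071, [150.0, 134.0, 0.0])
scene ([0.4299, -0.0256], np.float64(0.0035), 0.26, [101.0, 86.0, 74.0])
scene ([0.5621, 0.0728], np.float64(0.0308), 0.076, [168.0, 159.0, 143.0])
scene ([0.4285, -0.0225], np.float64(0.0278), 0.061, [76.5, 65.0, 47.5])
scene ([0.6177, -0.1602], np.float64(0.0306), 0.096, [171.0, 167.5, 151.5])
scene 0.15 0.18 170 [ 0.4387 -0.033 ] circ [ 0.429  -0.0247] 0.0171
scene 0.18 0.225 298 [ 0.4388 -0.0325] circ [ 0.4288 -0.0245] 0.0173
scene 0.235 0.29 109 [ 0.4311 -0.0266] circ [ 0.4299 -0.0257] 0.0036
[True, True]
```

```bash
cat >> h.py <<'E'
OFF=.270   # TCP above the brush tip
def scrub(xy,h):
    q=arm.get_tool_rot(); arm.move_ptp([*xy,.42],list(q)); rim=.005+h
    arm.movel([*xy,.030+OFF],vel=.12,stop_force=10)
    def bottom(): print("bottom",arm.movel([*xy,.004+OFF],vel=.03,stop_force=4),arm.get_position()[2]-OFF)
    bottom(); arm.sleep(.3)
    arm.movel([*xy,rim+OFF],vel=.08); arm.sleep(.3); print("rim",arm.get_position()[2]-OFF-rim,arm.get_force())
    arm.movel([*xy,.020+OFF],vel=.08); bottom(); arm.sleep(.3); arm.movel([*xy,.42],vel=.2)
E
python3 - <<'E'
from h import *
scrub([.6168,-.1585],.090); print(arm.get_time_s(),arm.get_opening())
look("e")
E
```

```text
bottom True 0.00973467929505517
rim -0.00015853504545162989 [-0.84601834 -0.22035387 -1.06493536]
bottom True 0.009295572338020919
42.075 0.02574201336752013
top ([0.6135, -0.1575], np.float64(0.0045), 0.245, [69.0, 65.0, 62.0])
top ([0.5596, 0.0747], np.float64(0.0308), 0.078, [206.0, 215.0, 217.0])
top ([0.4944, 0.5141], np.float64(0.0305), 0.072, [205.0, 201.0, 72.0])
top ([0.4363, 0.6396], np.float64(0.0593), 0.044, [106.0, 62.0, 40.0])
top ([0.4274, -0.02], np.float64(0.027), 0.063, [92.0, 91.0, 85.0])
scene ([0.4965, 0.5125], np.float64(0.0308), 0.07, [160.0, 143.0, 0.0])
scene ([0.5622, 0.0727], np.float64(0.0309), 0.076, [179.5, 172.0, 154.5])
scene ([0.6151, -0.1603], np.float64(0.0043), 0.239, [106.0, 93.0, 85.5])
```

```bash
python3 - <<'E'
from h import *
scrub([.561,.0737],.070); print(arm.get_time_s(),arm.get_opening())
look("f"); slices("f",[.561,.0737],[(.15,.18),(.18,.225),(.235,.29)])
E
```

```text
bottom True 0.009042238374032896
rim -0.00020082744708699307 [ 0.43346132  0.71950987 -1.62245149]
bottom True 0.008603913917360262
48.9333 0.025454164750330813
top ([0.6157, -0.1567], np.float64(0.0312), 0.098, [200.0, 208.0, 198.0])
top ([0.5512, 0.0746], np.float64(0.0105), 0.233, [163.0, 160.0, 144.0])
top ([0.5594, 0.0748], np.float64(0.0308), 0.078, [168.0, 169.0, 166.0])
top ([0.4945, 0.5141], np.float64(0.0305), 0.072, [201.0, 198.0, 71.0])
top ([0.4366, 0.6287], np.float64(0.0502), 0.043, [104.0, 60.0, 40.0])
scene ([0.497, 0.5122], np.float64(0.0311), 0.071, [151.0, 138.0, 0.0])
scene ([0.5597, 0.0703], np.float64(0.0032), 0.259, [104.0, 90.0, 79.0])
scene ([0.5623, 0.0725], np.float64(0.0307), 0.076, [142.0, 131.0, 118.0])
scene ([0.4286, -0.0226], np.float64(0.0279), 0.061, [64.0, 52.0, 44.0])
scene ([0.6177, -0.1602], np.float64(0.0306), 0.096, [173.0, 169.0, 152.0])
top 0.15 0.18 17 [0.5407 0.0732] circ [0.5558 0.0738] 0.0184
top 0.18 0.225 48 [0.5415 0.0735] circ [0.5562 0.074 ] 0.0183
scene 0.15 0.18 158 [0.5651 0.0614] circ [0.5573 0.0719] 0.0171
scene 0.18 0.225 282 [0.5661 0.062 ] circ [0.5581 0.0719] 0.0171
scene 0.235 0.29 104 [0.5602 0.0696] circ [0.5593 0.0708] 0.0035
```

View pics/scene_f.png

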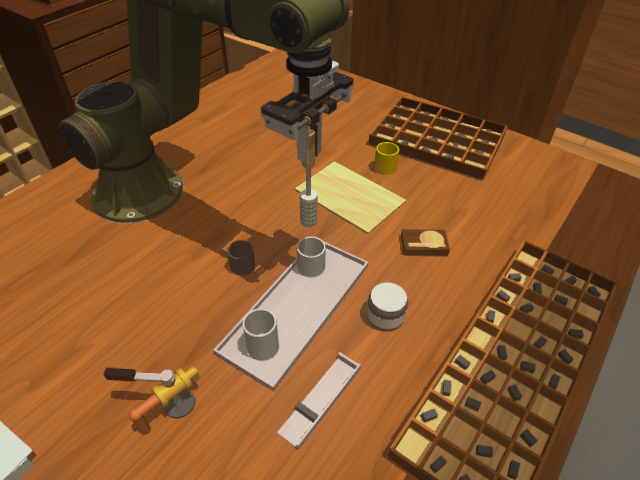

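The picture shows both pots in the tray at (261,335) and (311,257), the lever at (140,376) and the brush vertical at (308,205). Next the brush goes back, then I shut the valve.

```bash
python3 - <<'E'
from h import *
H=[.431,-.022]; q=list(arm.get_tool_rot())
arm.move_ptp([*H,.42],q); arm.movel([*H,.345],vel=.15)
print(arm.movel([*H,.285],vel=.06,stop_force=6),arm.get_position())
print(arm.movel([*H,.268],vel=.02,stop_force=3),arm.get_position())
arm.set_gripper(.07); arm.movel([*H,.42],vel=.2)
p=[.47,-.34,.36]; arm.move_ptp(p,best(p,np.pi/2)); print(lever("w4"),arm.get_time_s())
look("g"); slices("g",H,[(.056,.066),(.067,.082),(.165,.228),(.229,.245)])
E
```

```text
False [ 0.43112962 -0.02201495  0.28535514]
True [ 0.4310382 -0.0220151  0.2735008]
[(np.int64(1012), np.float64(214.90667448580368), np.float64(0.0846873545271084)), (np.int64(625), np.float64(215.51614887011905), np.float64(0.03842356143229928))] 55.125
top ([0.6158, -0.1568], np.float64(0.0311), 0.098, [193.0, 199.0, 189.0])
top ([0.5596, 0.0748], np.float64(0.0308), 0.078, [193.0, 202.0, 203.0])
top ([0.4945, 0.514], np.float64(0.0305), 0.072, [192.0, 191.0, 68.0])
top ([0.4372, 0.6197], np.float64(0.0437), 0.043, [97.5, 56.0, 36.0])
top ([0.4264, -0.0206], np.float64(0.0088), 0.237, [212.0, 174.0, 116.0])
scene ([0.4968, 0.5125], np.float64(0.0309), 0.071, [149.0, 133.0, 0.0])
scene ([0.4279, -0.0245], np.float64(0.0096), 0.235, [213.0, 155.0, 89.0])
scene ([0.5622, 0.0728], np.float64(0.0308), 0.076, [165.5, 158.5, 140.5])
scene ([0.6177, -0.1602], np.float64(0.0305), 0.096, [172.0, 168.0, 152.0])
top 0.056 0.066 116 [ 0.4306 -0.0136] circ [ 0.4271 -0.021 ] 0.027
top 0.067 0.082 18 [ 0.4326 -0.0145] circ [ 0.4277 -0.0218] 0.0175
top 0.165 0.228 38 [ 0.4309 -0.0125] circ [ 0.4267 -0.0222] 0.0129
top 0.229 0.245 141 [ 0.4264 -0.0205] circ [ 0.4264 -0.0206] 0.0088
scene 0.056 0.066 150 [ 0.4365 -0.0294] circ [ 0.4279 -0.0223] 0.0251
scene 0.067 0.082 80 [ 0.436 -0.032] circ [ 0.4275 -0.0238] 0.0168
scene 0.165 0.228 278 [ 0.4339 -0.0292] circ [ 0.4274 -0.024 ] 0.0116
scene 0.229 0.245 101 [ 0.4289 -0.0251] circ [ 0.4279 -0.0245] 0.0096
```

```bash
python3 - <<'E'
from h import *
arm.move_ptp(gp(215.1,.28),list(down(np.radians(215.1+90)))); print(arm.movel(gp(215.1),vel=.15,stop_force=10))
arm.set_gripper(0); turn(215.1,174,0,vel=.06)
def tang(t): n=np.radians(t+90); return np.dot(arm.get_force()[:2],[np.cos(n),np.sin(n)])
for t in np.arange(174,165,-1.):
    turn(t,t-1,0,vel=.02); f=tang(t-1); print(t-1,round(f,1))
    if abs(f)>16: break
print(arm.get_force()); arm.set_gripper(.05); arm.movel(gp(t-1,.28),vel=.2)
p=[.47,-.30,.36]; arm.move_ptp(p,best(p,np.pi/2)); print(lever("w5"),arm.get_time_s())
E
```

```text
False
173.0 3.9
172.0 8.1
171.0 17.7
[ 11.01776864 -19.65605237 -11.45591148]
[(np.int64(1047), np.float64(171.9804157483867), np.float64(0.08400657153736267)), (np.int64(613), np.float64(172.29962276554508), np.float64(0.03810654633630414))] 62.5833
```

View pics/w5.png

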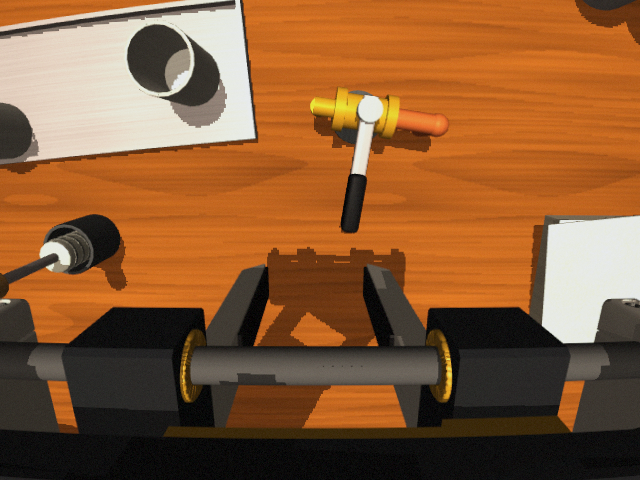

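The lever reads about 172° and resisted there, but my pipe estimate says 170°. One firmer push will show whether this is the end stop.

```bash
python3 - <<'E'
from h import *
arm.move_ptp(gp(172,.28),list(down(np.radians(172+90)))); arm.movel(gp(172),vel=.15,stop_force=10)
arm.set_gripper(0)
def tang(t): n=np.radians(t+90); return np.dot(arm.get_force()[:2],[np.cos(n),np.sin(n)])
for t in np.arange(172,166,-.5):
    turn(t,t-.5,0,vel=.02); f=tang(t-.5); print(t-.5,round(f,1))
    if abs(f)>28: break
arm.set_gripper(.05); arm.movel(gp(t,.28),vel=.2)
p=[.47,-.30,.36]; arm.move_ptp(p,best(p,np.pi/2)); print(lever("w6"),arm.get_time_s())
look("h")
E
```

```text
171.5 14.5
171.0 17.5
170.5 22.4
170.0 27.5
169.5 32.0
[(np.int64(1049), np.float64(171.97920017999485), np.float64(0.08396118708120255)), (np.int64(616), np.float64(172.32540114491943), np.float64(0.03815968347312916))] 67.5583
top ([0.6159, -0.1568], np.float64(0.0312), 0.098, [196.0, 202.0, 192.0])
top ([0.5596, 0.0747], np.float64(0.0308), 0.078, [195.0, 203.0, 204.5])
top ([0.4944, 0.5142], np.float64(0.0306), 0.072, [194.0, 191.5, 68.5])
top ([0.4397, 0.6213], np.float64(0.0462), 0.043, [98.5, 57.5, 37.0])
top ([0.4265, -0.0207], np.float64(0.0088), 0.237, [214.0, 176.0, 117.0])
scene ([0.4965, 0.5125], np.float64(0.0309), 0.07, [146.0, 129.0, 0.0])
scene ([0.4278, -0.0242], np.float64(0.0096), 0.235, [213.0, 155.0, 89.0])
scene ([0.5621, 0.0726], np.float64(0.0308), 0.076, [165.0, 159.0, 140.0])
scene ([0.6177, -0.1602], np.float64(0.0307), 0.096, [172.0, 167.5, 152.0])
```

```bash
python3 - <<'E'
from h import *
pick([.6168,-.1585],.095,TY)
place([.54,.325],.098,np.radians(68)); print(arm.get_time_s())
p=[.42,-.1,.42]; arm.move_ptp(p,best(p,np.pi/2)); look("i")
E
```

```text
opening 0.06619725744427768 30.000282106921077
opening 0.06596619687463685
place hit True -9.262191717477469e-05
78.025
top ([0.5597, 0.0747], np.float64(0.0308), 0.078, [199.0, 207.0, 209.0])
top ([0.5394, 0.3252], np.float64(0.03), 0.1, [195.0, 202.0, 191.0])
top ([0.4945, 0.5141], np.float64(0.0306), 0.072, [198.0, 195.0, 70.0])
top ([0.4367, 0.6246], np.float64(0.048), 0.043, [101.0, 59.0, 38.0])
top ([0.4266, -0.0207], np.float64(0.0088), 0.237, [218.0, 180.0, 119.0])
scene ([0.4964, 0.5127], np.float64(0.0312), 0.07, [141.0, 125.0, 0.0])
scene ([0.5416, 0.3224], np.float64(0.0311), 0.098, [144.5, 136.0, 116.0])
scene ([0.4279, -0.0248], np.float64(0.0094), 0.235, [211.0, 153.5, 88.0])
scene ([0.5622, 0.0726], np.float64(0.0307), 0.076, [162.5, 154.5, 137.0])
```

```bash
python3 - <<'E'
from h import *
pick([.561,.0737],.075,TY+np.pi/2)
place([.43,.37],.078,np.radians(68)); print(arm.get_time_s())
p=[.40,-.2,.42]; arm.move_ptp(p,best(p,np.pi/2)); look("j"); print(lever("w7"))
E
```

```text
opening 0.06677844506377732 30.00055532902479
opening 0.06655042347323357
place hit True -0.00018908149914020206
89.7333
top ([0.5394, 0.3252], np.float64(0.0299), 0.1, [195.0, 203.0, 191.0])
top ([0.4944, 0.5141], np.float64(0.0305), 0.072, [197.0, 192.5, 69.0])
top ([0.44, 0.6248], np.float64(0.0484), 0.043, [100.5, 58.0, 37.0])
top ([0.4314, 0.3688], np.float64(0.0304), 0.081, [196.0, 203.0, 196.0])
top ([0.4265, -0.0207], np.float64(0.0087), 0.237, [217.0, 179.0, 119.0])
scene ([0.4967, 0.5123], np.float64(0.0312), 0.071, [145.5, 130.0, 0.0])
scene ([0.4334, 0.3668], np.float64(0.0309), 0.079, [136.0, 129.0, 114.0])
scene ([0.5415, 0.3223], np.float64(0.0311), 0.098, [140.5, 131.0, 114.5])
scene ([0.428, -0.0244], np.float64(0.0095), 0.235, [209.0, 151.5, 87.0])
[(np.int64(944), np.float64(171.1090611894843), np.float64(0.08472010326047458)), (np.int64(463), np.float64(170.28283083889184), np.float64(0.039113296697358184))]
```

View pics/scene_j.png

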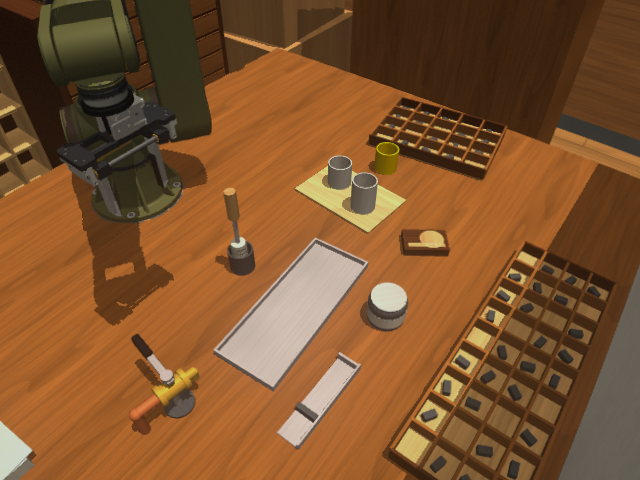

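Both pots are on the board at (340,172) and (364,193), the brush is in its holder at (240,240), the lever is shut at (150,355), and the bystanders haven't moved.

```bash
python3 -c "
from cell import arm
print(arm.close_job())"
```

```text
the job is handed in; nothing more can be done
None
```

I handed the job in at about 90 s: both pots present (mid and low) were scrubbed in order with the valve about 43–45° open and stand upright on the board, the brush is in its holder, the valve is shut to its stop, and nothing else was touched.

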